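# Slide the board holder under the inspection microscope

### The job

The parts on the circuit board only lie in wet solder paste, so without lifting, tilting or jolting the board holder or touching the board, push the holder slowly along the bench, between the solder reel and the pot and tray, then in between the pot and the stand's foot, until the middle of the board is straight below the microscope lens with the holder square to the stand. Neither holder nor robot may touch the microscope, pot, tray or reel, and the loose things stay where they are. Then turn the ring light's dimmer knob about a quarter turn clockwise from off and let go.

Things in the scene. Friction and masses are not known exactly. Their poses are not given: they have to be found in the camera images.
- holder: the board holder, a loose aluminium block with a dark steel top plate, 110 (its x) by 100 (its y) by 26 mm high with smooth upright sides, about 0.55 kg, too wide for most grippers to grasp; it carries the circuit board. Origin at the centre of its underside. At the start it stands to the right of the other task things (smaller y), turned up to 20 degrees. Friction on the bench and on the fingers about 0.6: it stays where it is left.
- holder_mid (a point): the middle of the holder's block: 13 mm above its underside, straight below the middle of the board
- board: green circuit board 80 by 64 by 2 mm with parts up to 6 mm high, fixed 6 mm above the middle of the holder's top (its underside 32 mm, its highest part 40 mm above the bench), sides parallel to the holder's; origin at the centre of its underside; not to be touched
- microscope: video inspection microscope on a boom stand, fixed, turned up to 7 degrees. Origin on the bench straight below the lens; its x points away from the robot, y to the left. Its ring light, 130 mm across, hangs over the origin, underside 106 mm above the bench, so that an upright gripper cannot follow the holder in; above it a tube 60 mm thick or less and a camera, up to 356 mm
- stand_foot (a point): centre of the underside of the stand's foot, left of the lens: a plate 170 (x) by 200 (y) by 18 mm, sides parallel to the microscope's axes, at x = 55, y = 185 mm in its frame. On it the column, 30 mm thick and 378 mm high, at x = 60, y = 200 mm; the boom runs from it 262 mm above the bench along x = 60 mm to y = 0
- lens_foot (a point): the point of the bench straight below the lens (same as the microscope's origin and axes)
- cleaner_pot: fixed round steel pot for tip cleaning, brass wool inside, 70 mm across, 49 mm high, right of the place below the lens; origin at the centre of its underside
- parts_tray: fixed black open tray with six compartments, 90 (its x) by 130 (its y) by 28 mm high, to the right of the pot; origin at the centre of its underside
- solder_reel: fixed small reel of solder standing on a 60 by 60 mm steel plate, reel 56 mm across, 52 mm high with its spindle, on the robot's side of the way, to the right; origin at the centre of its underside
- lamp_box: fixed grey control box of the ring light, 100 (x) by 85 (y) by 45 mm high, on the left; origin at the centre of its underside
- dimmer (a joint): turn of the dimmer knob in the middle of the box's top, rad: 0 = off (at its stop, as at the start), grows clockwise seen from above up to 4.7; a light friction (about 0.025 Nm) keeps it where it is left
- dimmer_grip (a point): on the knob's vertical axis at the height to grip, 83 mm above the bench. The grip is an upright bar 34 mm long, 14 mm thick and 32 mm high, its top 7 mm above this point. The point turns with the knob: the bar lies along the point's x axis, its thickness along y (at 0 the bar lies along the box's x)
- flux_bottle: bystander: loose white bottle 32 mm across, 75 mm high; origin under its centre
- tweezers: bystander: loose steel tweezers 120 mm long; origin under the middle
- screwdriver: bystander: loose black-handled screwdriver 170 mm long; origin under the middle
- screw_jar: bystander: loose clear jar 52 mm across, 50 mm high; origin under its centre
- project_box: bystander: loose aluminium case 102 by 62 by 36 mm; origin under its centre
Not all that is in view belongs to the job. What is shaped like the lamp_box but brown or yellow is not meant.

How it is judged:
By the outcome, as a careful person would: the job done as asked, in the order asked, and still so for the second after the job is handed in, with the robot touching nothing.
It also fails if it takes over 67 s, if anything falls off the work surface, if the arm or the gripper's body presses on something with over 40 N, if the wrist force passes 120 N, or if a joint passes its speed limit or range.

### The arm

A 6-joint arm with a two-finger parallel gripper is mounted at the origin on the work surface. World frame = base frame: x ahead of the robot, y to its left, z up, the work surface at z = 0. Lengths are in m, angles in rad, forces in N, time in s.
With the tool pointing down it reaches from about 0.35 to 0.725 m from the base axis. Payload 4.3 kg.
Tool frame: the origin (TCP) lies at the very end of the fingers, on their centre line; the grasp point (between the pads) lies 19 mm behind it (manip.grip_point_offset is the distance from the TCP to the grasp point, in m); z points along the fingers, y is the direction in which the jaws open and shut (so a half turn about z gives the same grasp; the last joint's range is limited). The gripper opens to 85 mm and grips with 20 to 120 N. Pads are 22 mm wide; open, the fingers measure 114 mm over their backs; the gripper's body (76 mm by 85 mm) begins 54 mm behind the grasp point. The pads swing forward as they close: fully open they stand 13 mm farther back than shut.
Start: joints at [1.135, 0.377, 0.081, 1.274, 0, 1.46], TCP at [0.184, 0.545, 0.231] pointing down, gripper open.
Joint ranges: [-2.72, 2.72], [-0.84, 1.66], [-1.02, 1.22], [-1.77, 2.12], [-1.37, 1.28], [-3.14, 3.14]. Speed limits (rad/s): [2.57, 2.57, 3.14, 3.14, 3.14, 3.14].

### API

Orientations are given as a unit quaternion [x, y, z, w].
In Python, from cell import manip gives the robot as it stands. Calls block until the motion is done:
- manip.move_to(position, orientation): joint-space move of the TCP to a pose.
- manip.move_l(position, attitude=None, max_speed=0.15): straight line of the TCP; attitude=None keeps the orientation; max_speed is the mean speed in m/s.
- manip.move_joints(angles): joint-space move.
- manip.command_gripper(opening, force=None): finger opening in m; force is the grip in N (None keeps the last); returns when the fingers have stopped.
- manip.dwell(seconds).
- manip.ik(position, orientation): joint angles nearest the present ones, or None.
- manip.read_state(): the state.
- manip.snapshot(name): name is "scene" or "top" or "wrist"; returns (picture, depth): 420x560x3 uint8, red, green, blue; 420x560 float32, m along the optical axis (not along the pixel's ray), 0 where there is no reading.
- manip.camera_params(name): a dict with "K" (3x3 intrinsics, pixels), "R" (3x3) and "t" (3): a world point X has camera coordinates R X + t. Camera axes: x right, y down, z forward; pixel columns grow to the right and rows downward; lengths in m; the calibration is good to about 2 mm. A picture is of the moment at which its call begins: read the wrist's pose just before it. camera_params takes no time and is no camera call; for the wrist camera it gives the pose at the moment of the call.
A pose or a line that the arm cannot do raises manip.MotionError and nothing moves.
- manip.hand_in(): hands the job in, once; it reports no verdict.
The state is a dict: "time_s": time; "joint_pos": joint angles; "joint_velocities": joint speeds; "tau": joint torques, N m; "tcp_pos": TCP position; "tool_rot": TCP orientation; "ft_force": force on the tool from outside, world axes, zero at the start; "ft_torque": the same for the moment, N m; "grip_width": finger opening in m.
Only numpy, scipy, OpenCV 4.12 (cv2) and the standard library are available. Lean on these libraries where they do the work, as an engineer would, in place of code of your own. Each camera call takes 0.05 s, during which the arm holds its last target.

## Working session

There is one attempt and no reset: what is moved stays moved. The work goes in short steps, each a Python script; the robot and the scene stay as the last script left them, time stands still between calls to the robot, and variables do not carry over. Pictures are saved under pics/ and viewed, and the job is handed in when it is done.

```bash
ls; mkdir -p pics; python3 - <<'E'
from cell import manip
import cv2,numpy as np
for n in ["scene","top","wrist"]:
    im,d=manip.snapshot(n); cv2.imwrite(f"pics/{n}0.png",im[:,:,::-1]); np.save(f"pics/{n}0.npy",d)
    p=manip.camera_params(n); np.savez(f"pics/{n}0c.npz",**p); print(n,p["K"].tolist(),(-p["R"].T@p["t"]).round(3), p["R"].round(2).tolist())
s=manip.read_state();print(s)
E
```

```text
pics
scene [[453.78704020473447, 0.0, 272.8456877576571], [0.0, 453.78704020473447, 208.3348913384806], [0.0, 0.0, 1.0]] [ 1.399 -0.16   0.749] [[0.32, 0.95, 0.02], [0.55, -0.17, -0.82], [-0.77, 0.28, -0.57]]
top [[535.8688407659844, 0.0, 287.71549078152117], [0.0, 535.8688407659844, 210.42669441307936], [0.0, 0.0, 1.0]] [0.473 0.147 1.507] [[-0.01, -1.0, -0.01], [-1.0, 0.01, -0.04], [0.04, 0.0, -1.0]]
wrist [[354.4735913746268, 0.0, 277.00019457147255], [0.0, 354.4735913746268, 208.77080795121623], [0.0, 0.0, 1.0]] [0.113 0.57  0.373] [[0.32, 0.95, -0.0], [0.91, -0.31, 0.29], [0.28, -0.09, -0.96]]
{'time_s': 0.15, 'joint_pos': array([1.13467753e+00, 3.77893023e-01, 7.99354090e-02, 1.27441099e+00,
       1.31971123e-05, 1.46047783e+00]), 'joint_velocities': array([-0.00013306, -0.00055211,  0.00348346,  0.00212433, -0.00023743,
        0.00063269]), 'tau': array([ 3.30544444e-04, -4.64035392e+01,  2.70169938e+01,  1.38959225e-02,
       -1.57584363e-04,  2.40415091e-06]), 'tcp_pos': array([0.18382443, 0.5442915 , 0.23057781]), 'tool_rot': array([ 1.62180596e-01,  9.86760780e-01, -7.55200411e-04, -2.18479847e-04]), 'ft_force': array([-0.2971954 ,  1.02435342,  0.41783148]), 'ft_torque': array([ 0.01890727,  0.02225767, -0.03303935]), 'grip_width': 0.08504492051838533}
```

View pics/top0.png

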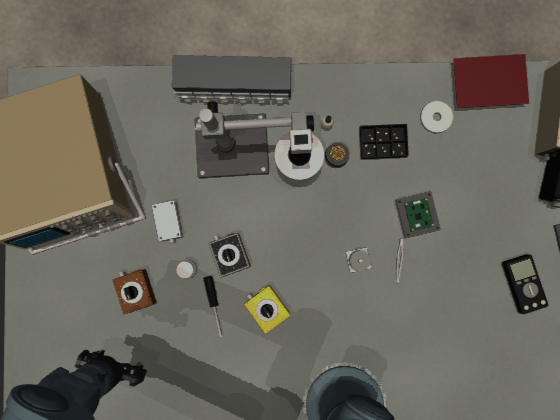

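View pics/scene0.png

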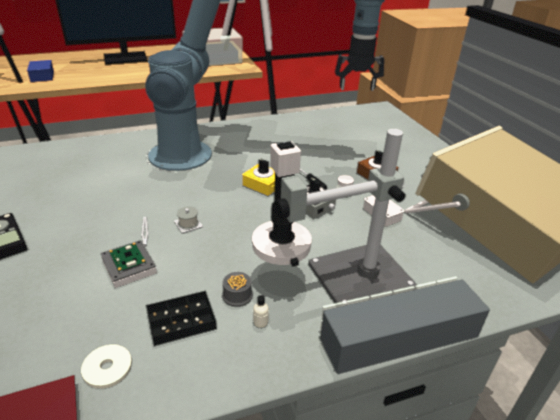

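View pics/wrist0.png

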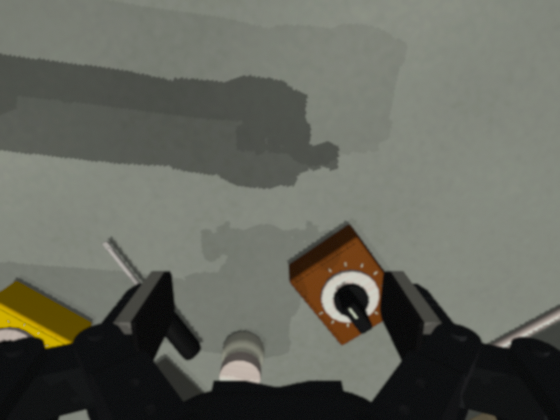

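Top view: holder ≈(418,214), tray (384,141), pot (337,154), reel (359,260), ring (300,157), foot (232,146). There are three boxes: brown (133,291), yellow (267,309) and grey (230,255). The grey one fits the description, and I'll confirm it with a crop. Next I'll take coarse positions from the top view.

```bash
cat > h.py <<'E'
import cv2,numpy as np
def load(n):
    im=cv2.imread(f"pics/{n}.png"); d=np.load(f"pics/{n}.npy"); c=np.load(f"pics/{n}c.npz"); return im,d,c
def ray(c,u,v,z):
    K,R,t=c["K"],c["R"],c["t"]; o=-R.T@t; r=R.T@np.linalg.inv(K)@np.array([u,v,1.]); return o+r*(z-o[2])/r[2]
def proj(c,X):
    p=c["K"]@(c["R"]@np.asarray(X,float)+c["t"]); return p[:2]/p[2]
def snap(manip,n,name):
    p=manip.camera_params(n); im,d=manip.snapshot(n)
    cv2.imwrite(f"pics/{name}.png",im[:,:,::-1]); np.save(f"pics/{name}.npy",d); np.savez(f"pics/{name}c.npz",**p)
E
python3 - <<'E'
from h import *
im,d,c=load("top0")
for n,u,v,z in [("holder",418,214,.03),("tray",384,141,.028),("pot",337,154,.049),("reel",359,260,.03),("ring",300,157,.115),("foot",232,146,.018),("grey",230,255,.045),("brown",133,291,.045),("yellow",267,309,.045),("bottle",327,122,.07),("jar",185,269,.05),("tweez",400,260,0)]:
    print(n,ray(c,u,v,z).round(3), "d-z", round(float(d[v,u]),3))
big=cv2.resize(im[90:290,160:460],None,fx=2.66,fy=2.66,interpolation=cv2.INTER_CUBIC); cv2.imwrite("pics/top0b.png",big)
E
```

```text
holder [ 0.525 -0.205  0.03 ] d-z 1.469
tray [ 0.729 -0.115  0.028] d-z 1.489
pot [0.691 0.017 0.049] d-z 1.471
reel [ 0.401 -0.041  0.03 ] d-z 1.455
ring [0.674 0.12  0.115] d-z 1.292
foot [0.721 0.308 0.018] d-z 1.47
grey [0.418 0.312 0.045] d-z 1.429
brown [0.323 0.576 0.045] d-z 1.444
yellow [0.271 0.212 0.045] d-z 1.407
bottle [0.775 0.045 0.07 ] d-z 1.458
jar [0.382 0.434 0.05 ] d-z 1.454
tweez [ 0.398 -0.159  0.   ] d-z 1.497
```

View pics/top0b.png

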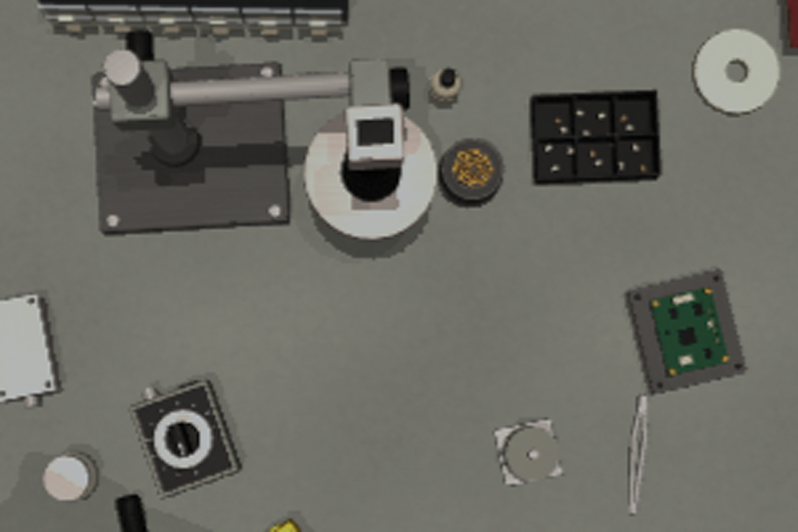

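Grey box at (185,440) in the crop is the lamp_box: grey with a white dial, while the others are brown and yellow. The tweezers' tip (643,397) almost touches the holder's lower-left corner (650,392). So I'll first push the holder away from the robot and square it, then push it left, then push it in.

Now precise measurements: the microscope from the top view, and the holder from a wrist view.

```bash
cat > m.py <<'E'
from h import *
im,d,c=load("top0")
# foot: dark gray plate mask
hsv=cv2.cvtColor(im,cv2.COLOR_BGR2HSV); g=im.max(2)
roi=np.zeros(g.shape,np.uint8); roi[105:185,185:285]=1
print("samples foot",im[150,210],im[165,240],"bench",im[200,230], "ring",im[165,285],im[140,315])
def edge(p0,p1,n=40,half=5):
    # subpixel step edges along segment in raw pixels, lenient line fit
    g=cv2.cvtColor(im,cv2.COLOR_BGR2GRAY).astype(np.float32)
    p0,p1=np.array(p0,float),np.array(p1,float); t=(p1-p0)/np.linalg.norm(p1-p0); nn=np.array([-t[1],t[0]]); s=np.arange(-half,half+.01,.25); P=[]
    for a in np.linspace(.08,.92,n):
        q=p0+a*(p1-p0)+s[:,None]*nn
        v=cv2.remap(g,q[:,0].astype(np.float32)[None],q[:,1].astype(np.float32)[None],cv2.INTER_LINEAR)[0]
        gr=np.abs(np.gradient(cv2.GaussianBlur(v[None],(0,0),2)[0])); gr=gr**2; 
        k=gr.argmax(); w=gr[max(0,k-5):k+6]; P.append(p0+a*(p1-p0)+nn*(s[max(0,k-5):k+6]*w).sum()/w.sum())
    P=np.array(P)
    vx,vy,x,y=cv2.fitLine(P.astype(np.float32),cv2.DIST_HUBER,0,.01,.01).ravel()
    r=np.abs((P-[x,y])@np.array([-vy,vx])); return np.array([x,y]),np.array([vx,vy]),np.median(r)
f=lambda u,v:(160+u/2.66,90+v/2.66)
for nm,a,b in [("front",f(103,233),f(288,222)),("right",f(288,220),f(281,70)),("left",f(103,230),f(95,120))]:
    p,t,r=edge(a,b); A=ray(c,*(p-30*t),.018);B=ray(c,*(p+30*t),.018);D=B-A
    print(nm,A.round(4),B.round(4),"ang",np.degrees(np.arctan2(D[1],D[0])).round(2),"res",r)
# ring circle
m=((hsv[:,:,2]>150)&(hsv[:,:,1]<60)).astype(np.uint8); m2=np.zeros_like(m); m2[125:185,270:330]=m[125:185,270:330]
cs,_=cv2.findContours(m2,cv2.RETR_EXTERNAL,cv2.CHAIN_APPROX_NONE); k=max(cs,key=cv2.contourArea); h=cv2.convexHull(k)
(u,v),r=cv2.minEnclosingCircle(h); print("ring px",u,v,r)
for z in(.106,.12,.13):print(z,ray(c,u,v,z).round(4), "rad",r*(1.507-z)/535.87)
print("depth ring",d[165:172,285:300].min(), d[175,300])
E
python3 m.py
python3 - <<'E'
from cell import manip
from h import *
q=[0,1,0,0]
manip.move_to([.60,-.20,.25],q); print(manip.read_state()["joint_pos"].round(2))
snap(manip,"wrist","w1"); print(manip.read_state()["time_s"])
E
```

```text
samples foot [65 68 71] [71 74 78] bench [111 119 118] ring [165 176 178] [150 158 172]
front [0.6311 0.4065 0.018 ] [0.6402 0.2393 0.018 ] ang -86.88 res 0.11500370541992777
right [0.8089 0.213  0.018 ] [0.6402 0.2043 0.018 ] ang -177.06 res 0.16039097520896733
left [0.7792 0.4139 0.018 ] [0.6107 0.4044 0.018 ] ang -176.77 res 0.11317857154977784
ring px 299.51873779296875 153.2833709716797 25.721956253051758
0.106 [0.6854 0.1209 0.106 ] rad 0.06724851309184225
0.12 [0.6833 0.1212 0.12  ] rad 0.06657650796458617
0.13 [0.6818 0.1214 0.13  ] rad 0.06609650430226037
depth ring 1.3714447 1.378917
[-0.42  0.5   0.32  1.39  0.   -0.42]
3.1917
```

View pics/w1.png

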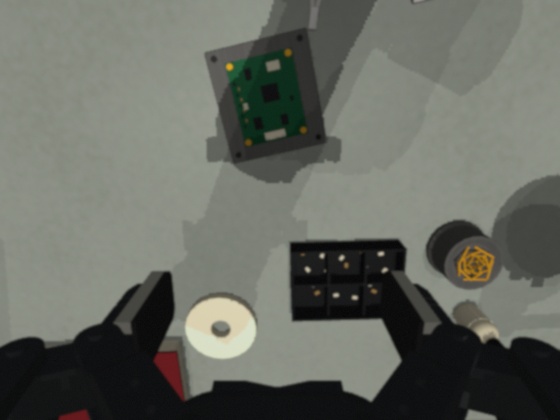

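```bash
cat >> h.py <<'E'
def edge(im,p0,p1,n=40,half=5):
    g=cv2.cvtColor(im,cv2.COLOR_BGR2GRAY).astype(np.float32)
    p0,p1=np.array(p0,float),np.array(p1,float); t=(p1-p0)/np.linalg.norm(p1-p0); nn=np.array([-t[1],t[0]]); s=np.arange(-half,half+.01,.25); P=[]
    for a in np.linspace(.1,.9,n):
        q=p0+a*(p1-p0)+s[:,None]*nn
        v=cv2.remap(g,q[:,0].astype(np.float32)[None],q[:,1].astype(np.float32)[None],cv2.INTER_LINEAR)[0]
        gr=np.abs(np.gradient(cv2.GaussianBlur(v[None],(0,0),2)[0]))**2
        k=gr.argmax(); sl=slice(max(0,k-5),k+6); w=gr[sl]; P.append(p0+a*(p1-p0)+nn*(s[sl]*w).sum()/w.sum())
    P=np.array(P,np.float32)
    vx,vy,x,y=cv2.fitLine(P,cv2.DIST_HUBER,0,.01,.01).ravel()
    return np.array([x,y]),np.array([vx,vy]),np.median(np.abs((P-[x,y])@np.array([-vy,vx])))
def inter(a,b):
    s=np.linalg.solve(np.array([a[1],-b[1]]).T,b[0]-a[0]); return a[0]+s[0]*a[1]
def quad(im,c,pts,z,half=5):
    """pts in order; returns centre, corners (world at z), side lengths, angle of side 0-1"""
    E=[edge(im,pts[i],pts[(i+1)%4],half=half) for i in range(4)]
    P=[inter(E[i-1],E[i]) for i in range(4)]
    W=np.array([ray(c,*p,z) for p in P]); L=[np.linalg.norm(W[(i+1)%4]-W[i]) for i in range(4)]
    A=[np.degrees(np.arctan2(*(W[(i+1)%4]-W[i])[1::-1])) for i in range(4)]
    print("px",np.round(P,1).tolist(),"centre",W.mean(0).round(4),"L",np.round(L,4),"ang",np.round(A,2),"res",[round(float(e[2]),2) for e in E])
    return W
E
python3 - <<'E'
from h import *
im,d,c=load("w1")
print(quad(im,c,[(205,52),(305,29),(327,139),(237,163)],.026).round(4).tolist())
# board by green mask
hsv=cv2.cvtColor(im,cv2.COLOR_BGR2HSV)
m=cv2.inRange(hsv,(45,80,30),(85,255,255)); m=cv2.morphologyEx(m,cv2.MORPH_CLOSE,np.ones((7,7)))
k=max(cv2.findContours(m,0,1)[0],key=cv2.contourArea); r=cv2.minAreaRect(k); print(r, ray(c,*r[0],.034).round(4))
b=cv2.boxPoints(r);W=np.array([ray(c,*p,.034) for p in b]);print([np.degrees(np.arctan2(*(W[(i+1)%4]-W[i])[1::-1])).round(1) for i in range(4)],[np.linalg.norm(W[(i+1)%4]-W[i]).round(4) for i in range(4)])
big=cv2.resize(im[0:200,180:400],None,fx=3,fy=3,interpolation=cv2.INTER_CUBIC); cv2.imwrite("pics/w1b.png",big)
im,d,c=load("top0")
f=lambda u,v:(160+u/2.66,90+v/2.66)
print(quad(im,c,[f(628,290),f(718,269),f(745,370),f(652,392)],.026,3).round(4).tolist())
for p in [(643,397),(632,512),(500,430),(555,420)]: print(ray(c,*f(*p),0).round(3))
E
```

```text
px [[203.0, 52.0], [306.29998779296875, 26.600000381469727], [326.8999938964844, 142.3000030517578], [232.89999389648438, 163.39999389648438]] centre [ 0.5241 -0.2073  0.026 ] L [0.1002 0.1094 0.0992 0.1095] ang [ 102.68   12.58  -77.29 -166.91] res [0.07, 0.1, 0.08, 0.07]
[[0.4817, -0.2683, 0.026], [0.4597, -0.1706, 0.026], [0.5665, -0.1468, 0.026], [0.5883, -0.2436, 0.026]]
((267.3061828613281, 97.16012573242188), (86.64586639404297, 67.23299407958984), 77.00537872314453) [ 0.5226 -0.2072  0.034 ]
[np.float64(102.1), np.float64(14.8), np.float64(-77.1), np.float64(-168.3)] [np.float64(0.0627), np.float64(0.0794), np.float64(0.067), np.float64(0.0803)]
px [[394.0, 198.89999389648438], [430.6000061035156, 190.10000610351562], [440.3999938964844, 229.60000610351562], [403.6000061035156, 238.5]] centre [ 0.5249 -0.2036  0.026 ] L [0.1042 0.112  0.1046 0.1124] ang [ -77.17 -167.27  103.01   12.55] res [0.2, 0.09, 0.2, 0.07]
[[0.568, -0.1405, 0.026], [0.5912, -0.2421, 0.026], [0.4819, -0.2668, 0.026], [0.4583, -0.1649, 0.026]]
[ 0.456 -0.165  0.   ]
[ 0.335 -0.151  0.   ]
[ 0.423 -0.014  0.   ]
[ 0.433 -0.072  0.   ]
```

View pics/w1b.png

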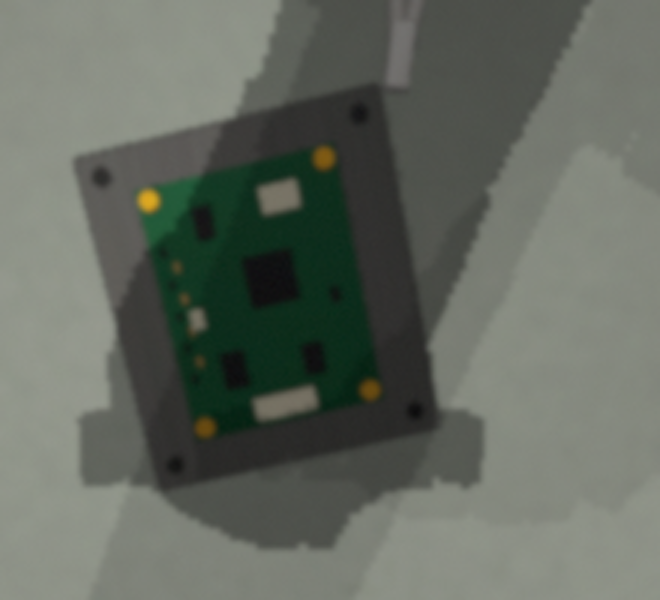

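Holder at (0.524,-0.206), yaw 12.6°. Microscope yaw is about 3.1°, with the lens near (0.677,0.121) from the foot corner. The tweezers' tip is about 2–4 mm from the holder's near-left corner, so stage A pushes straight +x first and then squares up.

```bash
cat >> h.py <<'E'
from scipy.spatial.transform import Rotation as Rn
def att(yaw_deg,tilt_deg=0):
    return (Rn.from_euler('z',yaw_deg,degrees=True)*Rn.from_euler('y',-tilt_deg,degrees=True)*Rn.from_quat([0,1,0,0])).as_quat()
def ux(deg): a=np.radians(deg); return np.array([np.cos(a),np.sin(a)])
def uy(deg): a=np.radians(deg); return np.array([-np.sin(a),np.cos(a)])
def st(manip,tag=""):
    s=manip.read_state(); print(tag,"t",round(s["time_s"],2),"tcp",s["tcp_pos"].round(4),"F",s["ft_force"].round(1),"w",round(s["grip_width"],4))
E
python3 - <<'E'
from cell import manip
from h import *
y0=12.6; c0=np.array([.5243,-.2065]); D=.055+.011
p=lambda xy,z:[xy[0],xy[1],z]
manip.command_gripper(.05)
a=c0-(D+.014)*ux(y0)
manip.move_to(p(a,.09),att(y0)); st(manip,"above")
manip.move_l(p(a,.007),max_speed=.08); st(manip,"down")
snap(manip,"scene","sA"); snap(manip,"wrist","wA")
E
```

```text
above t 4.53 tcp [ 0.4478 -0.2248  0.0911] F [ 0.8 -0.3  0.3] w 0.0503
down t 5.71 tcp [ 0.4467 -0.2243  0.0075] F [-0.3  0.4  0.1] w 0.0501
```

```bash
python3 - <<'E'
from h import *
im,_,_=load("sA"); a=cv2.resize(im[200:300,70:230],(800,500),interpolation=cv2.INTER_CUBIC); cv2.imwrite("pics/sAb.png",a)
E
```

```text
(no output)
```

View pics/sAb.png

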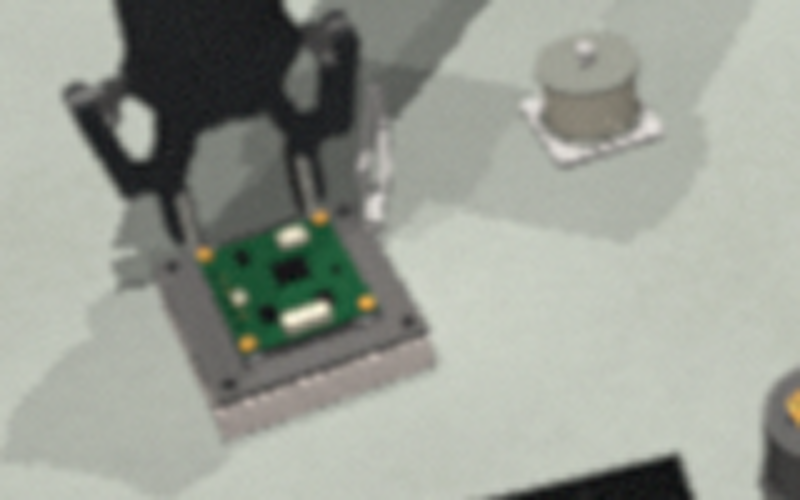

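View pics/wA.png

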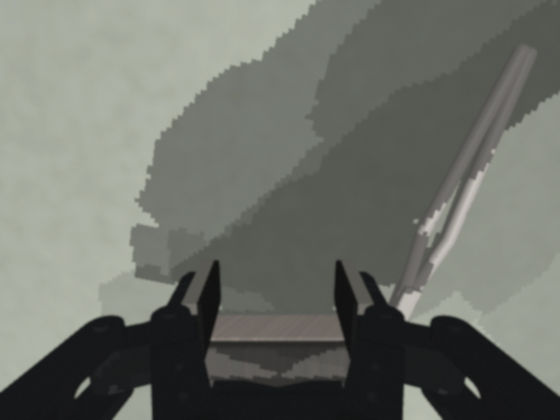

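Fingers stand behind the near face, with the tweezers just clear of the left finger (about 10 mm in the wrist picture). Starting push A.

```bash
python3 - <<'E'
from cell import manip
from h import *
y0=12.6; c0=np.array([.5243,-.2065]); D=.055+.011
p=lambda xy,z=.007:[xy[0],xy[1],z]
a=c0-(D+.004)*ux(y0); manip.move_l(p(a),max_speed=.03); st(manip)
b=a+np.array([.015,0]); manip.move_l(p(b),max_speed=.012); st(manip,"b")
ce=np.array([.5535,-.2045]); e=ce-D*ux(3.1)
manip.move_l(p(e),att(3.1),max_speed=.02); st(manip,"e")
snap(manip,"top","tA")
E
python3 - <<'E'
from h import *
im,_,_=load("tA"); a=cv2.resize(im[90:290,300:480],None,fx=3,fy=3,interpolation=cv2.INTER_CUBIC); cv2.imwrite("pics/tAb.png",a)
E
```

```text
t 6.29 tcp [ 0.4562 -0.2217  0.007 ] F [-0.5 -0.4  0.3] w 0.0501
b t 7.69 tcp [ 0.467  -0.2211  0.0065] F [-9.6  0.2  6.6] w 0.0498
e t 8.92 tcp [ 0.4845 -0.2077  0.0064] F [-7.  -0.8  3.7] w 0.0498
```

View pics/tAb.png

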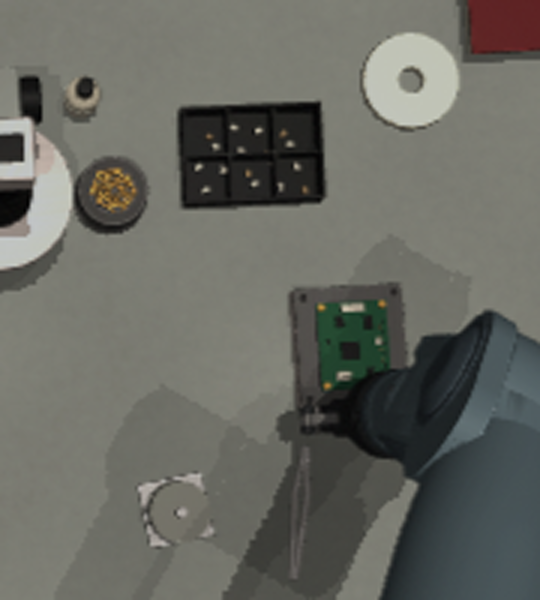

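```bash
python3 - <<'E'
from cell import manip
from h import *
s=manip.read_state()["tcp_pos"]; b=s[:2]-.02*ux(3.1)
manip.move_l([b[0],b[1],.0075],max_speed=.03); st(manip)
manip.move_l([b[0],b[1],.10],max_speed=.12)
manip.move_to([.60,-.24,.22],att(3.1)); snap(manip,"wrist","w2"); snap(manip,"top","t2"); st(manip)
for yw in (93.1,-86.9):
  for y in (-.27,.05): 
    q=manip.ik([.555,y,.01],att(yw)); print(yw,y,None if q is None else np.round(q,2))
for tl in (30,40):
  q=manip.ik([.615,.115,.01],att(3.1,tl)); print(tl,None if q is None else np.round(q,2))
  q=manip.ik([.46,.107,.01],att(3.1,tl)); print(tl,None if q is None else np.round(q,2))
E
```

```text
t 9.88 tcp [ 0.4648 -0.2089  0.0076] F [ 0.3 -0.3 -0.1] w 0.05
 t 11.66 tcp [ 0.5981 -0.2394  0.218 ] F [-0.   0.1  0.7] w 0.0503
93.1 -0.27 [-0.56  0.61 -0.15  0.82  0.   -2.18]
93.1 0.05 [-0.02  0.51 -0.33  0.73  0.   -1.65]
-86.9 -0.27 [-0.56  0.61 -0.15  0.82  0.    0.96]
-86.9 0.05 [-0.02  0.51 -0.33  0.73  0.    1.49]
30 [ 0.09  0.37 -0.8  -0.12 -0.02  0.03]
30 None
40 [ 0.1   0.4  -0.99 -0.52 -0.03  0.03]
40 None
```

View pics/w2.png

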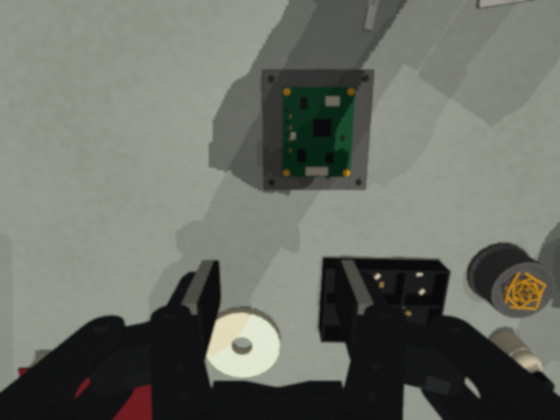

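View pics/t2.png

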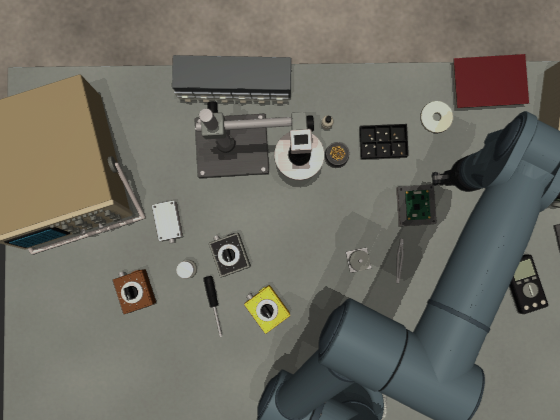

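```bash
python3 - <<'E'
from cell import manip
from h import *
im,d,c=load("w2")
W=quad(im,c,[(262,70),(374,70),(367,190),(263,190)],.026)
from h import proj
L=np.array([.6766,.1210])
for x in (.46,.48,.50,.52,.54,.56,.58,.615):
    best=[t for t in range(0,50,2) if manip.ik([x,.107+(x-.47)*.054,.012],att(3.1,t)) is not None]
    print(x,best[:1],best[-1:])
im,d,c=load("t2")
print(quad(im,c,[(399,186),(435,184.5),(437,223),(401,226)],.026,3).round(4).tolist())
E
```

```text
px [[260.5, 68.69999694824219], [374.20001220703125, 69.0999984741211], [365.29998779296875, 189.3000030517578], [263.1000061035156, 189.6999969482422]] centre [ 0.55   -0.2048  0.026 ] L [0.1001 0.1089 0.0992 0.1096] ang [  92.97    3.16  -86.65 -176.34] res [0.11, 0.06, 0.11, 0.15]
0.46 [0] [22]
0.48 [0] [24]
0.5 [0] [26]
0.52 [0] [28]
0.54 [0] [32]
0.56 [0] [34]
0.58 [0] [36]
0.615 [0] [40]
px [[396.79998779296875, 185.89999389648438], [433.29998779296875, 183.6999969482422], [436.3999938964844, 223.8000030517578], [398.79998779296875, 225.89999389648438]] centre [ 0.551  -0.2018  0.026 ] L [0.1012 0.1112 0.1037 0.1109] ang [ -87.09 -176.86   92.71    1.85] res [0.17, 0.11, 0.13, 0.04]
[[0.6039, -0.1488, 0.026], [0.609, -0.2499, 0.026], [0.498, -0.256, 0.026], [0.4931, -0.1524, 0.026]]
```

Holder now at about (0.550,-0.203), yaw ≈3.2°, square to the stand; it didn't touch the tweezers. Stage B: push left.

```bash
python3 - <<'E'
from cell import manip
from h import *
ph=3.1; c0=np.array([.5505,-.2033]); D=.061; Z=.0105
T=lambda c,back=0: c-(D+back)*uy(ph)-.008*ux(ph)
p=lambda xy,z=Z:[xy[0],xy[1],z]
s=T(c0,.016)
manip.move_to(p(s,.12),att(93.1)); manip.move_l(p(s),max_speed=.1); st(manip,"down")
manip.move_l(p(T(c0,.006)),max_speed=.03); st(manip)
manip.move_l(p(T(c0,-.008)),max_speed=.012); st(manip,"contact")
snap(manip,"scene","sB")
E
python3 - <<'E'
from h import *
im,_,_=load("sB"); a=cv2.resize(im[180:330,60:260],(800,600),interpolation=cv2.INTER_CUBIC); cv2.imwrite("pics/sBb.png",a)
E
```

```text
down t 14.38 tcp [ 0.5473 -0.281   0.0113] F [ 0.9  0.6 -0.6] w 0.0498
 t 14.86 tcp [ 0.5462 -0.2704  0.0106] F [-0.5 -0.3 -0.2] w 0.0499
contact t 16.18 tcp [ 0.5454 -0.2566  0.0105] F [ 0.5 -2.9 -1.3] w 0.0501
```

View pics/sBb.png

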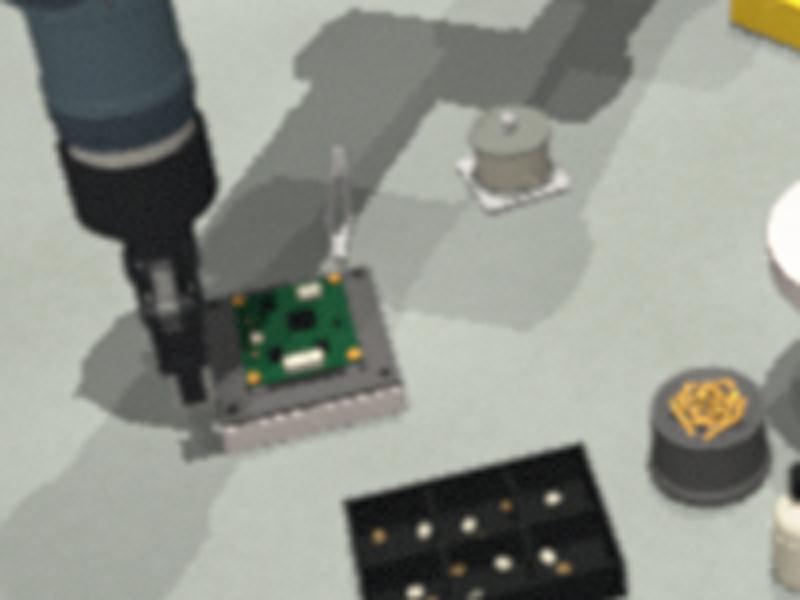

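Contact is clean (about 3 N). Pushing in two halves.

```bash
python3 - <<'E'
from cell import manip
from h import *
ph=3.1; c0=np.array([.5505,-.2033]); D=.061; Z=.0105
T=lambda c: c-D*uy(ph)-.008*ux(ph)
p=lambda xy,z=Z:[xy[0],xy[1],z]
ce=c0+np.array([.0058,.3164]); cm=c0+(ce-c0)*.5
manip.move_l(p(T(cm)),max_speed=.03); st(manip,"mid"); snap(manip,"top","tB1"); snap(manip,"scene","sB1")
E
python3 - <<'E'
from h import *
im,_,_=load("tB1"); a=cv2.resize(im[90:290,250:450],(600,600),interpolation=cv2.INTER_CUBIC); cv2.imwrite("pics/tB1b.png",a)
im,_,_=load("sB1"); a=cv2.resize(im[180:330,60:260],(800,600),interpolation=cv2.INTER_CUBIC); cv2.imwrite("pics/sB1b.png",a)
E
```

```text
mid t 21.38 tcp [ 0.5487 -0.1065  0.0105] F [ 2.  -2.4 -1.8] w 0.0502
```

View pics/tB1b.png

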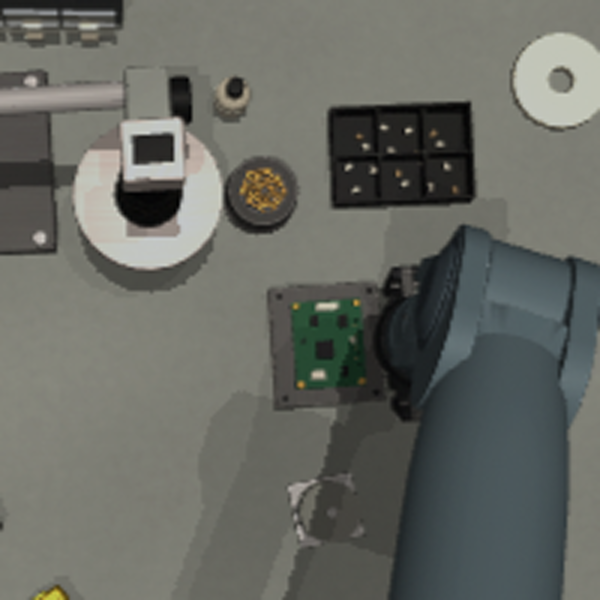

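View pics/sB1b.png

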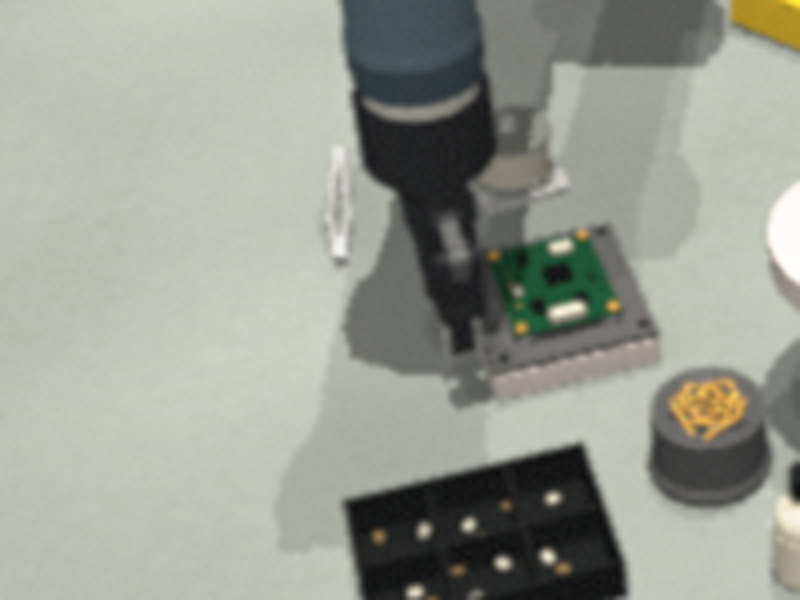

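The holder stays square against the fingers and the way past pot and reel is clear. Continuing.

```bash
python3 - <<'E'
from cell import manip
from h import *
ph=3.1; c0=np.array([.5505,-.2033]); D=.061; Z=.0105
T=lambda c: c-D*uy(ph)-.008*ux(ph)
p=lambda xy,z=Z:[xy[0],xy[1],z]
ce=c0+np.array([.0058,.3164])
manip.move_l(p(T(ce)),max_speed=.03); st(manip,"end"); manip.dwell(.1); st(manip)
snap(manip,"top","tB2"); snap(manip,"scene","sB2"); snap(manip,"wrist","wB2")
E
python3 - <<'E'
from h import *
im,_,_=load("tB2"); a=cv2.resize(im[90:290,200:400],(600,600),interpolation=cv2.INTER_CUBIC); cv2.imwrite("pics/tB2b.png",a)
E
```

```text
end t 26.91 tcp [0.5516 0.0517 0.0105] F [-0.2 -3.3 -1.3] w 0.0501
 t 27.01 tcp [0.5516 0.0517 0.0105] F [ 0.  -4.1 -2.3] w 0.0502
```

View pics/tB2b.png

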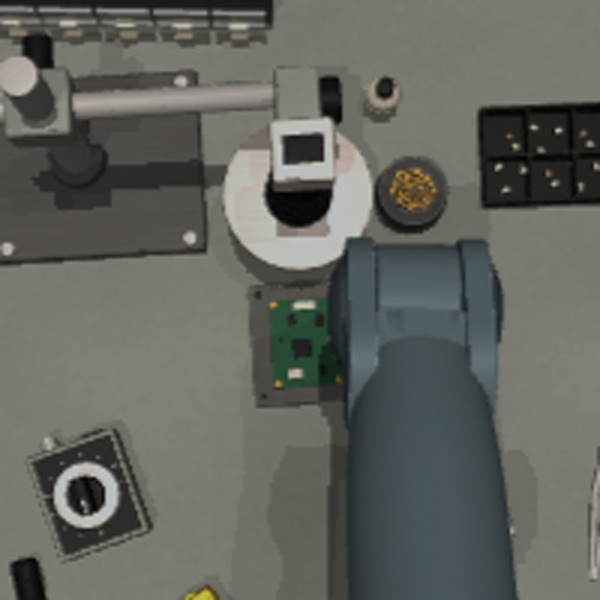

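View pics/wB2.png

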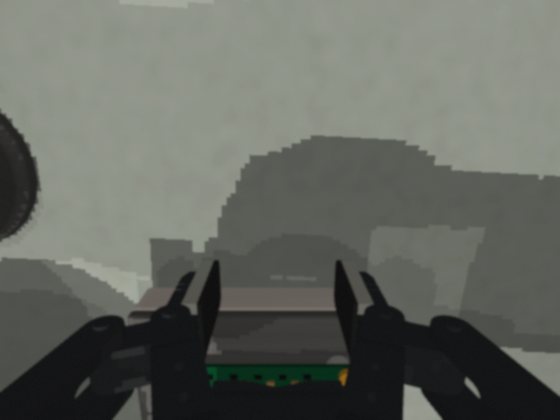

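```bash
python3 - <<'E'
from cell import manip
from h import *
ph=3.1; s=manip.read_state()["tcp_pos"]
b=s[:2]-.025*uy(ph)
manip.move_l([b[0],b[1],.0110],max_speed=.05); manip.move_l([b[0]-.03,b[1],.13],max_speed=.15)
manip.move_to([.525,.17,.25],att(ph)); snap(manip,"wrist","w3"); snap(manip,"top","t3"); st(manip)
E
python3 - <<'E'
from h import *
im,_,_=load("t3"); a=cv2.resize(im[100:250,180:380],(800,600),interpolation=cv2.INTER_CUBIC); cv2.imwrite("pics/t3b.png",a)
E
```

```text
t 30.49 tcp [0.5249 0.1697 0.2495] F [0.5 0.  0.1] w 0.05
```

View pics/t3b.png

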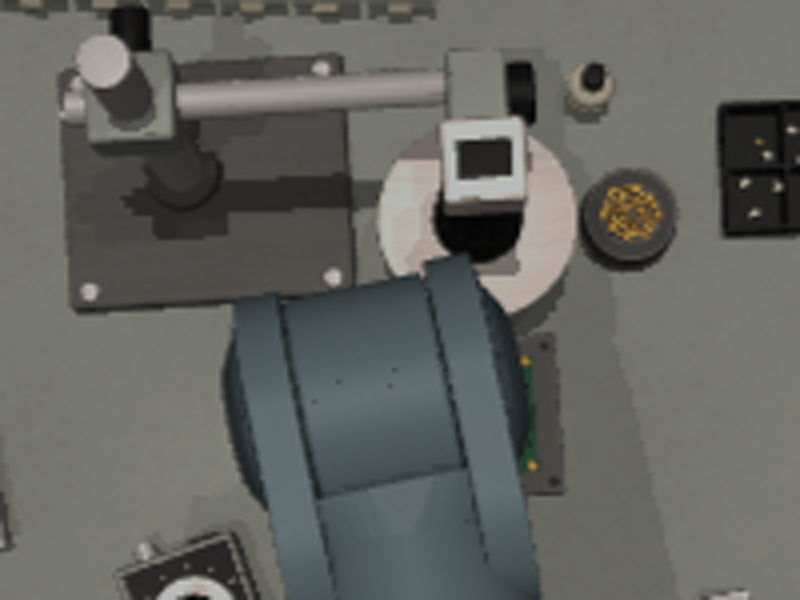

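View pics/w3.png

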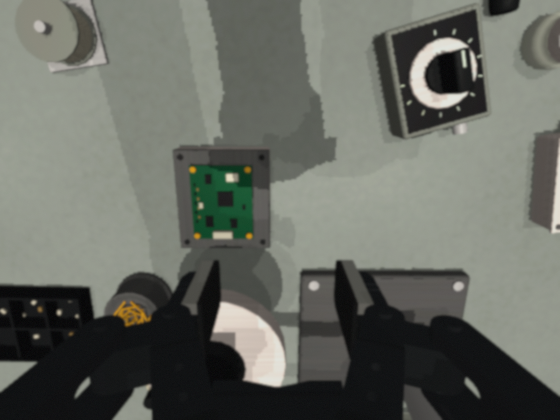

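```bash
python3 - <<'E'
from h import *
im,_,_=load("w3"); a=cv2.resize(im[240:390,280:480],(800,600),interpolation=cv2.INTER_CUBIC); cv2.imwrite("pics/w3b.png",a)
a=cv2.resize(im[0:150,370:520],(600,600),interpolation=cv2.INTER_CUBIC); cv2.imwrite("pics/w3k.png",a)
E
```

```text
(no output)
```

View pics/w3b.png

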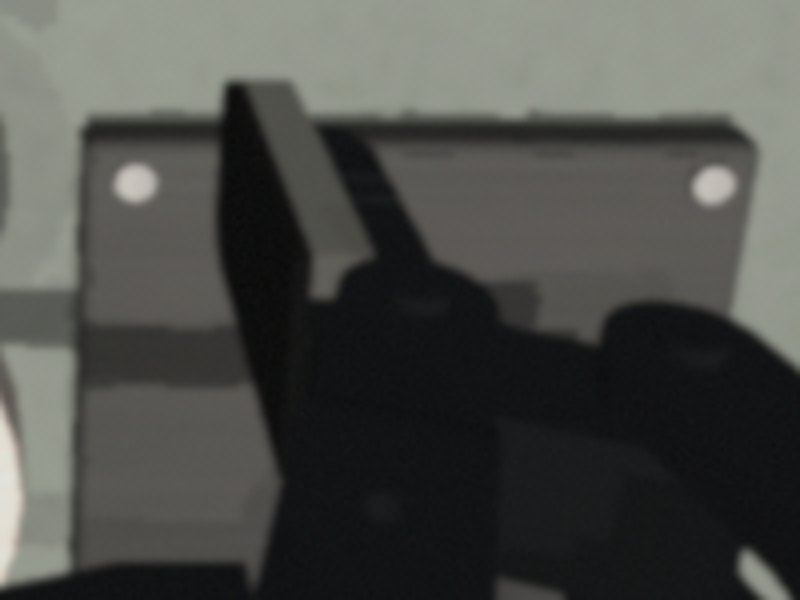

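View pics/w3k.png

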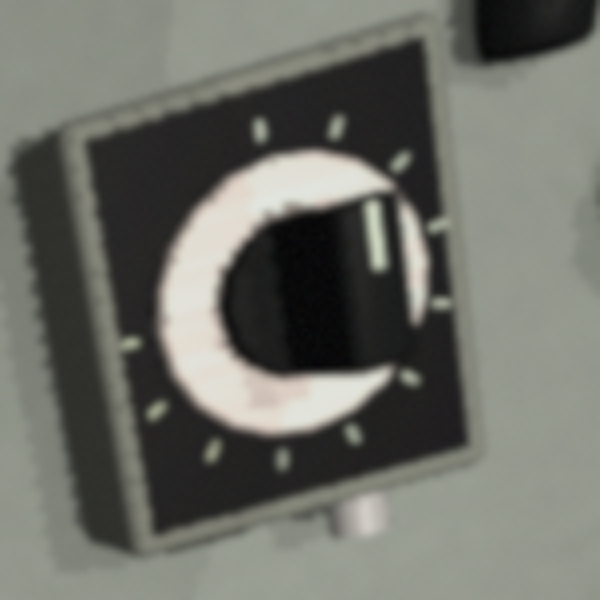

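```bash
python3 - <<'E'
from h import *
im,_,c=load("w3")
f=lambda u,v:(280+u/4,240+v/4)
A=ray(c,*f(89,138),.018);B=ray(c,*f(752,150),.018); d=B-A
print(A,B,"len",np.linalg.norm(d),"yaw",np.degrees(np.arctan2(d[1],d[0]))-90)
s1=ray(c,*f(135,183),.020);s2=ray(c,*f(713,186),.02);dd=s2-s1;print("screws",s1,s2,np.linalg.norm(dd),np.degrees(np.arctan2(dd[1],dd[0]))-90)
ph=np.degrees(np.arctan2(d[1],d[0]))-90
for yw in (ph,3.1): print("lens",yw,(A[:2]+.030*ux(yw)-.085*uy(yw)).round(4), ((A[:2]+B[:2])/2+.030*ux(yw)-.185*uy(yw)).round(4))
W=quad(im,c,[(174,149),(270,149),(271,247),(181,247)],.026)
big=cv2.resize(im[130:265,150:300],(667,600),interpolation=cv2.INTER_CUBIC); cv2.imwrite("pics/w3h.png",big)
# screws in holder (corners), board pins
# pot rim
p=ray(c,129,320,.049); print("pot~",p)
# lamp box top
g=lambda u,v:(370+u/4,v/4)
print(quad(im,c,[g(70,130),g(430,15),g(480,452),g(145,550)],.045,4).round(4).tolist())
E
python3 m.py | head -4
```

```text
[0.64258709 0.20702628 0.018     ] [0.63591253 0.40121716 0.018     ] len 0.19430555826476237 yaw 1.9685473944823428
screws [0.65542216 0.22139453 0.02      ] [0.64717572 0.39101101 0.02      ] 0.16981682344822505 2.7834231505478044
lens 1.9685473944823428 [0.6755 0.1231] [0.6756 0.1203]
lens 3.1 [0.6771 0.1238] [0.6792 0.121 ]
px [[171.60000610351562, 144.10000610351562], [269.29998779296875, 150.5], [270.29998779296875, 243.5], [180.5, 247.89999389648438]] centre [0.5533 0.1148 0.026 ] L [0.0999 0.1029 0.1003 0.1147] ang [  89.37    3.41  -83.9  -176.86] res [0.72, 0.05, 0.92, 0.09]
pot~ [0.69333888 0.01464478 0.049     ]
px [[390.3999938964844, 34.400001525878906], [475.3999938964844, 7.599999904632568], [487.1000061035156, 111.0999984741211], [408.20001220703125, 133.89999389648438]] centre [0.4187 0.3149 0.045 ] L [0.0751 0.0905 0.0752 0.0904] ang [ 109.53   19.34  -70.56 -160.7 ] res [0.03, 0.03, 0.03, 0.06]
[[0.3885, 0.2645, 0.045], [0.3634, 0.3353, 0.045], [0.4488, 0.3653, 0.045], [0.4739, 0.2944, 0.045]]
samples foot [65 68 71] [71 74 78] bench [111 119 118] ring [165 176 178] [150 158 172]
front [0.6311 0.4065 0.018 ] [0.6402 0.2393 0.018 ] ang -86.88 res 0.11500370541992777
right [0.8089 0.213  0.018 ] [0.6402 0.2043 0.018 ] ang -177.06 res 0.16039097520896733
left [0.7792 0.4139 0.018 ] [0.6107 0.4044 0.018 ] ang -176.77 res 0.11317857154977784
```

View pics/w3h.png

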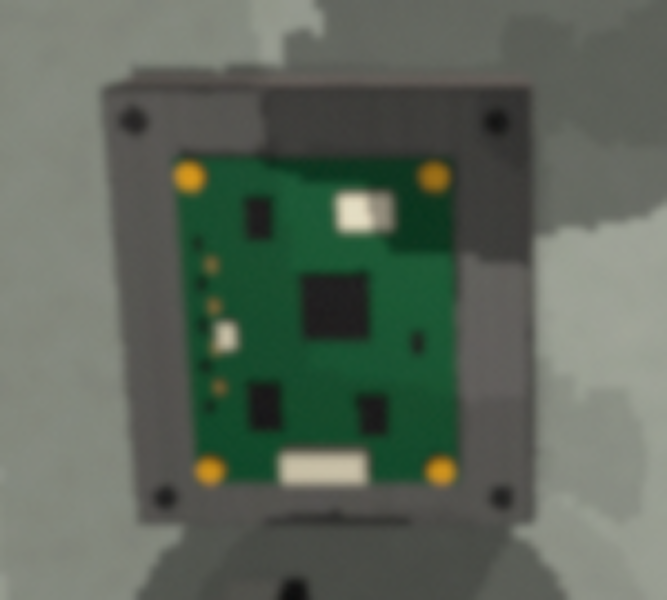

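```bash
python3 - <<'E'
from h import *
im,_,c=load("w3")
for P,z in [([(133,121),(497,121),(501,498),(165,498)],.026),([(190,178),(434,178),(442,471),(210,471)],.034),([(106,88),(530,88),(534,520),(140,522)],.026)]:
    W=np.array([ray(c,150+u/4.447,130+v/4.447,z) for u,v in P])
    A=[np.degrees(np.arctan2(*(W[(i+1)%4]-W[i])[1::-1])).round(2) for i in range(4)]
    print(W.mean(0).round(4),A,[np.linalg.norm(W[(i+1)%4]-W[i]).round(4) for i in range(4)])
im,_,c=load("t3")
f=lambda u,v:(180+u/4,100+v/4)
s1=ray(c,*f(333,277),.02);s2=ray(c,*f(90,292),.02);s3=ray(c,*f(320,67),.02);d=s2-s1;e=s3-s1
print("top screws",s1,s2,np.linalg.norm(d),np.degrees(np.arctan2(d[1],d[0]))-90,np.linalg.norm(e),np.degrees(np.arctan2(e[1],e[0])))
print("lens top",s1[:2]+.015*ux(3)-.1*uy(3),(s1+s2)[:2]/2+.015*ux(3)-.185*uy(3))
E
```

```text
[0.5562 0.1148 0.026 ] [np.float64(93.13), np.float64(3.02), np.float64(-86.88), np.float64(-176.6)] [np.float64(0.0845), np.float64(0.0942), np.float64(0.0839), np.float64(0.0942)]
[0.557  0.1147 0.034 ] [np.float64(93.13), np.float64(3.29), np.float64(-86.88), np.float64(-176.99)] [np.float64(0.056), np.float64(0.072), np.float64(0.0563), np.float64(0.072)]
[0.5555 0.1156 0.026 ] [np.float64(93.13), np.float64(3.29), np.float64(-86.57), np.float64(-177.23)] [np.float64(0.0978), np.float64(0.1078), np.float64(0.0988), np.float64(0.1083)]
top screws [0.65477421 0.2209106  0.02      ] [0.64603181 0.39040359 0.02      ] 0.16971830800457033 2.9526840206634404 0.14793221900500583 3.0845476523982143
lens top [0.67498725 0.12183268] [0.6750646  0.12169567]
```

```bash
python3 - <<'E'
from h import *
im,d,c=load("w3"); tcp=np.array([.5249,.1697,.2495]); Rt=Rn.from_quat(att(3.1)).as_matrix()
K,R,t=c["K"],c["R"],c["t"]
v,u=np.mgrid[255:380,150:410]; z=d[255:380,150:410]; ok=(z>0)&(z<.2)
X=(np.linalg.inv(K)@np.stack([u[ok],v[ok],np.ones(ok.sum())]))*z[ok]; W=R.T@(X-t[:,None]); T=Rt.T@(W-tcp[:,None])
print("tool z max",np.percentile(T[2],[90,99,99.9]).round(4))
for sgn in(1,-1):
    m=(T[1]*sgn>0)&(T[2]>-.03); q=T[:,m]; print(sgn,"x",q[0].min().round(4),q[0].max().round(4),"y",q[1].min().round(4),q[1].max().round(4),"z",np.percentile(q[2],[50,99.5]).round(4))
    k=q[2]>np.percentile(q[2],90); print(q[:,k].mean(1).round(4))
E
```

```text
tool z max [-0.0177 -0.006  -0.0026]
1 x -0.0114 0.0122 y 0.0261 0.0402 z [-0.0192 -0.0028]
[ 0.0027  0.0273 -0.006 ]
-1 x -0.0111 0.0121 y -0.0373 -0.0232 z [-0.0193 -0.0029]
[ 0.0032 -0.0246 -0.006 ]
```

Foot screws in two views agree: lens ≈(0.6755,0.122), yaw 3.0°. The holder is at (0.556,0.115), yaw 3.1°, which is only 1.2 mm off the lens axis. Stage C: push in, first at 20° tilt, then at 34° to stay clear of the ring light.

```bash
python3 - <<'E'
from cell import manip
from h import *
ph=3.05; L=np.array([.6758,.1223]); c0=np.array([.5563,.1148]); Z=.009
p=lambda xy,z=Z:[xy[0],xy[1],z]
T=lambda c,back=0: c-(.055+.0094+back)*ux(ph)
q=att(ph,20)
manip.move_to(p(T(c0,.014),.11),q); manip.move_l(p(T(c0,.014)),max_speed=.1); st(manip,"down")
manip.move_l(p(T(c0,.004)),max_speed=.03)
manip.move_l(p(T(c0,-.006)),max_speed=.012); st(manip,"contact")
c1=L-.040*ux(ph)
manip.move_l(p(T(c1)),max_speed=.025); st(manip,"c1")
snap(manip,"scene","sC1")
E
python3 - <<'E'
from h import *
im,_,_=load("sC1"); a=cv2.resize(im[170:320,180:380],(800,600),interpolation=cv2.INTER_CUBIC); cv2.imwrite("pics/sC1b.png",a)
E
```

```text
down t 32.5 tcp [0.4788 0.1108 0.0096] F [-0.2  0.   0.5] w 0.0498
contact t 33.97 tcp [0.4941 0.1115 0.0073] F [-8.2  0.7  6.3] w 0.0498
c1 t 37.07 tcp [0.568  0.1165 0.0072] F [-7.2 -0.7  4.6] w 0.05
```

View pics/sC1b.png

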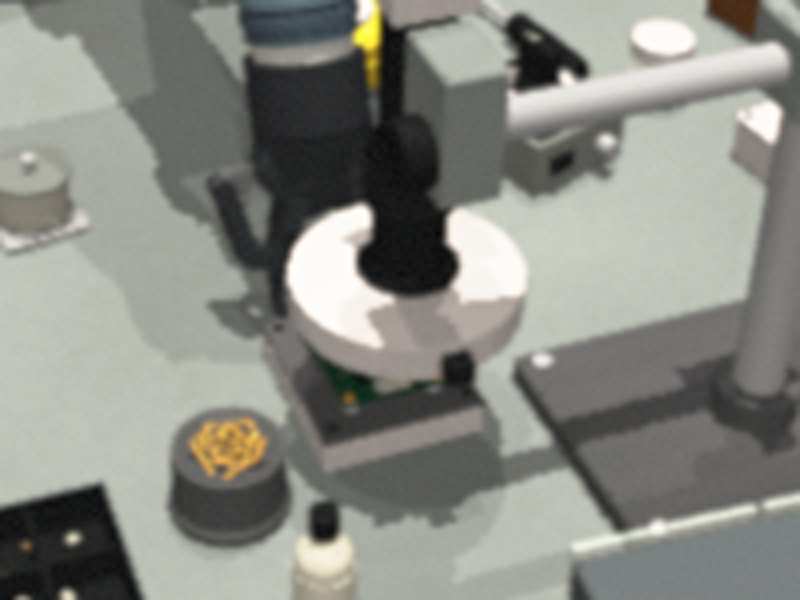

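```bash
python3 - <<'E'
from cell import manip
from h import *
ph=3.05; L=np.array([.6758,.1223]); Z=.0105
p=lambda xy,z=Z:[xy[0],xy[1],z]
s=manip.read_state()["tcp_pos"][:2]; face=s+.0094*ux(ph)
print("holder now, micro frame", ((face+.055*ux(ph)-L)@ux(ph)).round(4), ((face-L)@uy(ph)).round(4))
T=lambda back: face-(.0076+back)*ux(ph)
manip.move_l(p(s-.012*ux(ph),.0085),max_speed=.03); st(manip)
manip.move_l(p(T(.014)),att(ph,33),max_speed=.03); st(manip,"tilt")
manip.move_l(p(T(-.002)),max_speed=.012); st(manip,"contact")
e=L-(.055+.0076-.001)*ux(ph)
manip.move_l(p(e),max_speed=.02); st(manip,"end")
snap(manip,"scene","sC2"); snap(manip,"wrist","wC2");snap(manip,"top","tC2")
E
python3 - <<'E'
from h import *
im,_,_=load("sC2"); a=cv2.resize(im[170:320,180:380],(800,600),interpolation=cv2.INTER_CUBIC); cv2.imwrite("pics/sC2b.png",a)
E
```

```text
holder now, micro frame -0.0436 -0.0
 t 37.78 tcp [0.5563 0.1159 0.0087] F [-0.5 -0.2 -0.3] w 0.0499
tilt t 38.33 tcp [0.5557 0.1159 0.0103] F [0.2 0.3 0.8] w 0.05
contact t 39.81 tcp [0.5702 0.1166 0.0098] F [-6.4 -0.1  5.3] w 0.0501
end t 42.08 tcp [0.6114 0.1189 0.0088] F [-8.4 -0.4  4.3] w 0.0499
```

View pics/sC2b.png

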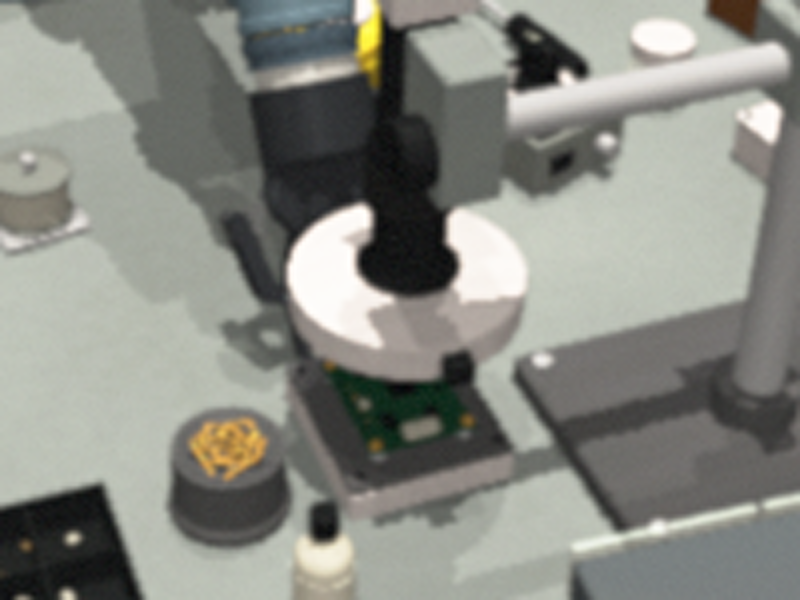

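View pics/wC2.png

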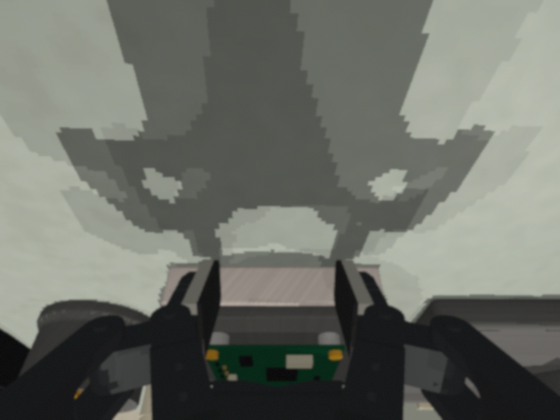

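```bash
python3 - <<'E'
from h import *
im,_,_=load("sC2"); a=cv2.resize(im[240:310,240:350],(800,509),interpolation=cv2.INTER_CUBIC); cv2.imwrite("pics/sC2c.png",cv2.convertScaleAbs(a,alpha=1.4,beta=20))
E
```

```text
(no output)
```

View pics/sC2c.png

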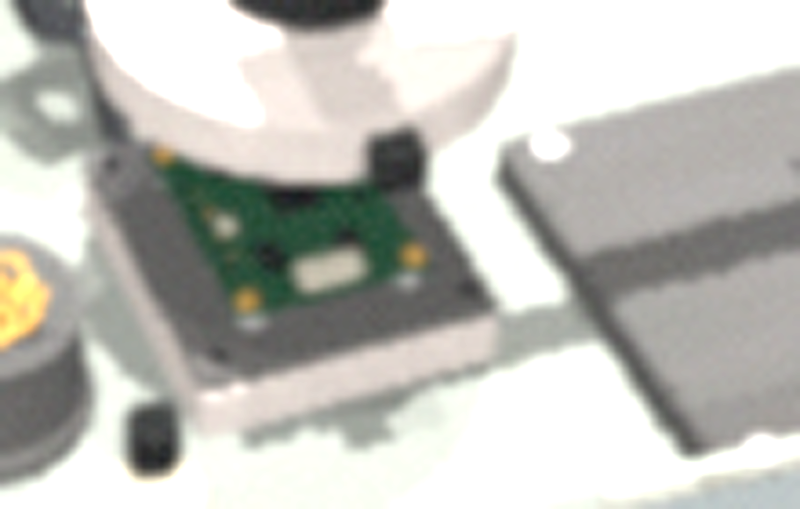

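```bash
python3 - <<'E'
from h import *
im,_,c=load("sC2"); f=lambda u,v:(240+u/7.273,240+v/7.273)
r=lambda u,v,z: ray(c,*f(u,v),z)
s=r(550,145,.02); print("screw",s.round(4))
L=s[:2]+.015*ux(3)-.1*uy(3); print("lens by scene",L.round(4))
h=[r(112,165,.026),r(463,289,.026),r(217,352,.026)]; pn=[r(163,155,.034),r(413,254,.034),r(247,299,.034)]
for q in (h,pn):
    m=(q[0]+q[1])[:2]/2; d=q[1]-q[2]; e=q[2]-q[0]
    print("centre",m.round(4),"rel micro",((m-L)@ux(3)).round(4),((m-L)@uy(3)).round(4),"yaw",np.degrees(np.arctan2(d[1],d[0]))-90,np.degrees(np.arctan2(e[1],e[0])),np.linalg.norm(d),np.linalg.norm(e))
E
```

```text
screw [0.6562 0.2206 0.02  ]
lens by scene [0.6764 0.1215]
centre [0.6724 0.1208] rel micro -0.0041 -0.0005 yaw 1.8729461121930768 3.512018066505411 0.08201210608561686 0.09077697522553116
centre [0.671  0.1217] rel micro -0.0054 0.0005 yaw 3.237635726576471 3.5526537878831337 0.05607672249258285 0.07071389243849673
```

```bash
python3 - <<'E'
from h import *
im,_,c=load("wC2"); a=cv2.resize(im[240:390,150:550],(800,300),interpolation=cv2.INTER_CUBIC); cv2.imwrite("pics/wC2b.png",cv2.convertScaleAbs(a,alpha=1.5,beta=20))
im,_,c=load("tC2"); a=cv2.resize(im[130:230,250:360],(800,727),interpolation=cv2.INTER_CUBIC)[:600]; cv2.imwrite("pics/tC2b.png",a)
E
```

```text
(no output)
```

View pics/wC2b.png

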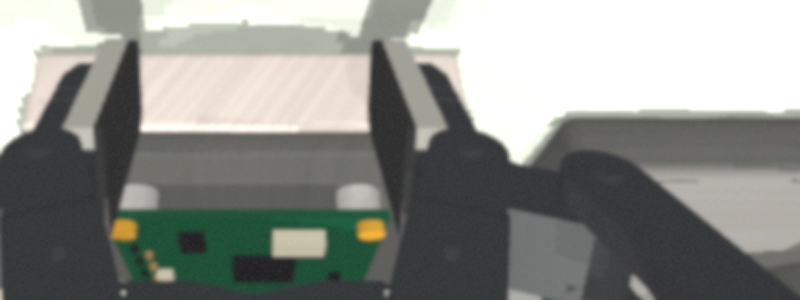

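View pics/tC2b.png

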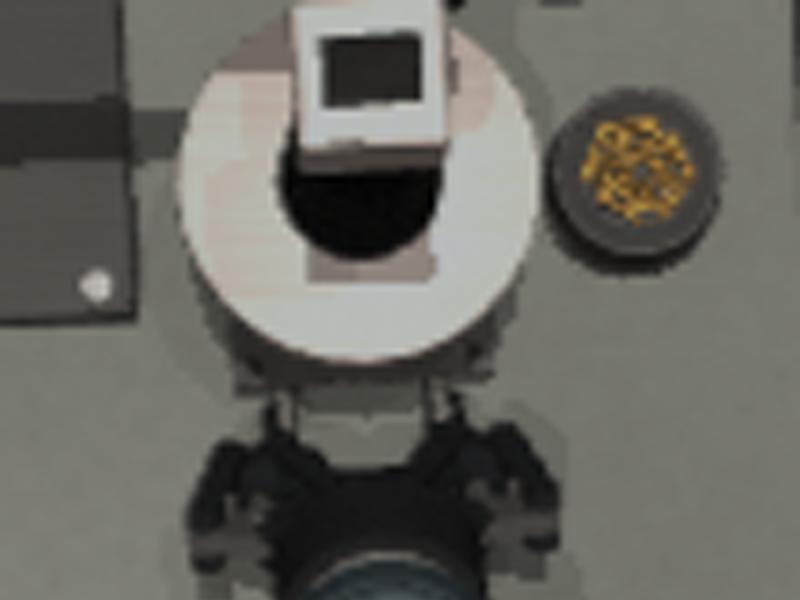

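```bash
python3 - <<'E'
from h import *
im,_,c=load("wC2"); f=lambda u,v:(150+u/2,240+v/2)
r=lambda u,v,z: ray(c,*f(u,v),z)
for nm,P in [("plate top edge",[(145,131.5,.026),(365,132,.026)]),("face bottom",[(145,52,0),(365,52,0)]),("foot bottom",[(600,118,0),(790,118,0)]),("foot top",[(690,168,.018),(790,168,.018)]),("pins",[(124,230,.036),(371,230,.036)]),("standoff base",[(138,208,.026),(357,208,.026)])]:
    W=[r(*q)[:2] for q in P]; d=W[1]-W[0]; print(nm,[ (w@ux(3.05)).round(4) for w in W],[ (w@uy(3.05)).round(4) for w in W],"yaw",(np.degrees(np.arctan2(d[1],d[0]))-90).round(2))
L=np.array([.6758,.1223]);print(L@ux(3.05),L@uy(3.05))
E
```

```text
plate top edge [np.float64(0.6098), np.float64(0.6101)] [np.float64(0.0656), np.float64(0.1096)] yaw 2.72
face bottom [np.float64(0.6226), np.float64(0.6227)] [np.float64(0.0615), np.float64(0.1137)] yaw 3.04
foot bottom [np.float64(0.6574), np.float64(0.6574)] [np.float64(0.1825), np.float64(0.2347)] yaw 3.03
foot top [np.float64(0.6479), np.float64(0.6479)] [np.float64(0.1956), np.float64(0.2204)] yaw 3.01
pins [np.float64(0.6382), np.float64(0.6383)] [np.float64(0.0586), np.float64(0.1133)] yaw 2.99
standoff base [np.float64(0.653), np.float64(0.653)] [np.float64(0.0588), np.float64(0.1128)] yaw 3.0
0.6813499832738984 0.08616919572943926
```

```bash
python3 - <<'E'
from h import *
im,d,c=load("wC2"); K,R,t=c["K"],c["R"],c["t"]; print("axis",R[2].round(3),"cam",(-R.T@t).round(4))
def P(u,v):
    z=d[v,u]; return R.T@(np.linalg.inv(K)@np.array([u,v,1.])*z-t)
for u in (275,):
  for v in range(255,375,4):
    w=P(u,v); print(u,v,"x'",round(w[:2]@ux(3.05),4),"z",round(w[2],4), im[v,u])
for v in range(285,345,3):
    w=P(530,v); print("foot",v,"x'",round(w[:2]@ux(3.05),4),"z",round(w[2],4))
E
```

```text
axis [ 0.763  0.041 -0.646] cam [0.4714 0.1125 0.0878]
275 255 x' 0.614 z -0.0006 [100 107 103]
275 259 x' 0.6176 z -0.0007 [ 98 107 103]
275 263 x' 0.6211 z -0.0007 [ 97 106 102]
275 267 x' 0.6234 z 0.0001 [107 113 118]
275 271 x' 0.6223 z 0.0029 [127 133 142]
275 275 x' 0.6224 z 0.005 [130 136 146]
275 279 x' 0.622 z 0.0073 [132 140 149]
275 283 x' 0.6228 z 0.0089 [133 140 149]
275 287 x' 0.6221 z 0.0113 [135 141 151]
275 291 x' 0.6212 z 0.0137 [132 138 148]
275 295 x' 0.622 z 0.0153 [133 140 149]
275 299 x' 0.6225 z 0.0169 [132 140 148]
275 303 x' 0.6232 z 0.0185 [148 156 166]
275 307 x' 0.6219 z 0.021 [62 65 68]
275 311 x' 0.6226 z 0.0225 [52 54 56]
275 315 x' 0.6213 z 0.0249 [59 61 62]
275 319 x' 0.6246 z 0.0253 [61 63 65]
275 323 x' 0.6277 z 0.0258 [60 62 64]
275 327 x' 0.633 z 0.0254 [60 62 63]
275 331 x' 0.6377 z 0.0254 [59 61 61]
275 335 x' 0.6424 z 0.0255 [49 51 51]
275 339 x' 0.6483 z 0.0252 [50 51 52]
275 343 x' 0.6542 z 0.0251 [46 50 47]
275 347 x' 0.6375 z 0.0328 [24 42  6]
275 351 x' 0.6406 z 0.0335 [25 41  8]
275 355 x' 0.6465 z 0.0333 [24 41  9]
275 359 x' 0.6535 z 0.033 [24 40  9]
275 363 x' 0.6584 z 0.0333 [25 41  9]
275 367 x' 0.6648 z 0.0334 [19 27  6]
275 371 x' 0.6643 z 0.0354 [11  8  8]
foot 285 x' 0.6414 z 0.0
foot 288 x' 0.6459 z -0.0006
foot 291 x' 0.6479 z 0.0
foot 294 x' 0.6534 z -0.001
foot 297 x' 0.656 z -0.0005
foot 300 x' 0.6553 z 0.0016
foot 303 x' 0.654 z 0.004
foot 306 x' 0.6541 z 0.0056
foot 309 x' 0.6543 z 0.0072
foot 312 x' 0.655 z 0.0086
foot 315 x' 0.6542 z 0.0106
foot 318 x' 0.6549 z 0.0119
foot 321 x' 0.6542 z 0.0138
foot 324 x' 0.6551 z 0.015
foot 327 x' 0.6565 z 0.0161
foot 330 x' 0.6565 z 0.0176
foot 333 x' 0.6612 z 0.0174
foot 336 x' 0.6658 z 0.0173
foot 339 x' 0.6704 z 0.0172
foot 342 x' 0.6752 z 0.0172
```

Depth from one wrist picture gives the near face at x'=0.622 and the foot's front at x'=0.654. The gap is 32 mm where it should be 25 mm, so the holder is about 7 mm short. The foot screws sit 11 mm in from the front edge, not the 15 mm I assumed, which explains the earlier lens estimate. I'll push about 6.7 mm more and re-measure the same way.

```bash
cat > meas.py <<'E'
from h import *
def gap(name):
    im,d,c=load(name); K,R,t=c["K"],c["R"],c["t"]
    v,u=np.mgrid[0:420,0:560]; ok=d>0
    X=np.linalg.inv(K)@np.stack([u.ravel(),v.ravel(),np.ones(u.size)])*d.ravel(); W=R.T@(X-t[:,None])
    xs=(ux(3.05)@W[:2]).reshape(d.shape); ys=(uy(3.05)@W[:2]).reshape(d.shape); zs=W[2].reshape(d.shape)
    out=[]
    for nm,y0,y1,za,zb in (("face",.066,.108,.006,.019),("foot",.19,.25,.004,.013)):
        m=ok&(ys>y0)&(ys<y1)&(zs>za)&(zs<zb)&(xs>.58)&(xs<.70); a,b=np.polyfit(ys[m],xs[m],1); out.append(np.median(xs[m])); print(nm,m.sum(),np.median(xs[m]).round(4),"slope deg",-np.degrees(a).round(2))
    print("gap",(out[1]-out[0]).round(4),"goal .025")
E
python3 - <<'E'
from meas import *
gap("wC2")
from cell import manip
ph=3.05; L=np.array([.6758,.1223]); e=L-(.055+.0076-.001-.0067)*ux(ph)
manip.move_l([e[0],e[1],.0105],max_speed=.01); st(manip)
snap(manip,"wrist","wC3"); snap(manip,"scene","sC3"); gap("wC3")
E
```

```text
face 2537 0.6224 slope deg 0.08
foot 1411 0.654 slope deg -0.2
gap 0.0317 goal .025
 t 43.05 tcp [0.6182 0.1193 0.0088] F [-6.3  0.5  2.8] w 0.0501
face 2543 0.6292 slope deg 0.12
foot 1360 0.654 slope deg -0.34
gap 0.0248 goal .025
```

The gap is now 24.8 mm (goal 25) and the holder is square within about 0.4°. Retreating and moving over the grey lamp_box knob.

```bash
python3 - <<'E'
from cell import manip
from h import *
ph=3.05
s=manip.read_state()["tcp_pos"]; b=s[:2]-.05*ux(ph)
manip.move_l([b[0],b[1],.0110],max_speed=.05); st(manip)
b=b-.04*ux(ph); manip.move_l([b[0],b[1],.16],att(ph,8),max_speed=.12)
manip.move_to([.435,.318,.19],att(19.4)); st(manip); print(manip.read_state()["joint_pos"].round(2))
snap(manip,"wrist","wK"); snap(manip,"top","tK")
E
python3 - <<'E'
from h import *
im,_,_=load("tK"); a=cv2.resize(im[90:290,160:460],None,fx=2.66,fy=2.66,interpolation=cv2.INTER_CUBIC); cv2.imwrite("pics/tKb.png",a)
E
```

```text
t 44.36 tcp [0.5689 0.1167 0.0113] F [-0.5  0.1 -0.3] w 0.0504
 t 46.69 tcp [0.4352 0.3172 0.1895] F [-0.1 -0.5  0.2] w 0.0497
[ 0.51  0.32 -0.11  1.14 -0.    0.17]
```

View pics/wK.png

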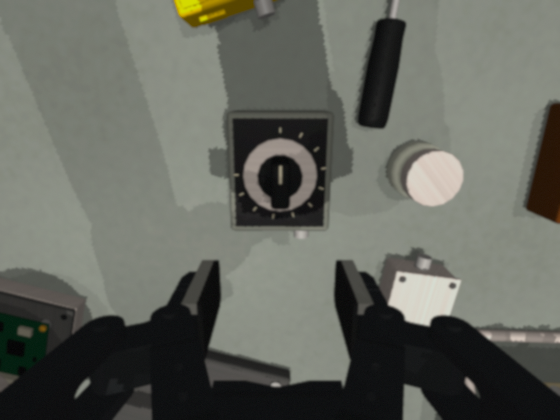

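View pics/tKb.png

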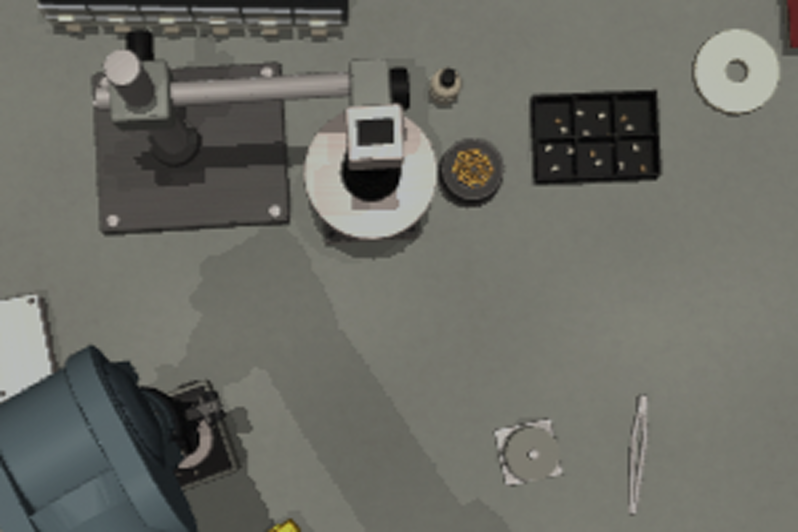

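Wrist view: grey lamp_box at (281,170), its bar upright in the picture (along the tool's x), so yaw is right. Refining the centre, then gripping.

```bash
python3 - <<'E'
from h import *
im,_,c=load("wK")
W=quad(im,c,[(227,112),(334,112),(331,229),(232,229)],.045,4)
print(ray(c,281.5,173,.0455).round(4))
hsv=cv2.cvtColor(im,cv2.COLOR_BGR2HSV)
m=np.zeros(im.shape[:2],np.uint8); m[115:225,232:328]=((hsv[...,2]>115)[115:225,232:328])
k=max(cv2.findContours(cv2.morphologyEx(m,cv2.MORPH_OPEN,np.ones((5,5))),0,1)[0],key=cv2.contourArea); e=cv2.fitEllipse(cv2.convexHull(k)); print(e,ray(c,*e[0],.0465).round(4))
a=cv2.resize(im[100:240,210:350],(600,600),interpolation=cv2.INTER_CUBIC); cv2.imwrite("pics/wKb.png",a)
E
```

```text
px [[222.6999969482422, 109.4000015258789], [334.3999938964844, 109.5], [328.5, 226.3000030517578], [236.3000030517578, 226.10000610351562]] centre [0.4157 0.3147 0.045 ] L [0.087  0.0966 0.0791 0.0968] ang [ 109.33   19.06  -70.74 -156.25] res [0.02, 0.18, 0.04, 0.88]
[0.4171 0.316  0.0455]
((279.4126892089844, 174.32310485839844), (71.15409851074219, 71.59720611572266), 87.75228118896484) [0.4185 0.3147 0.0465]
```

View pics/wKb.png

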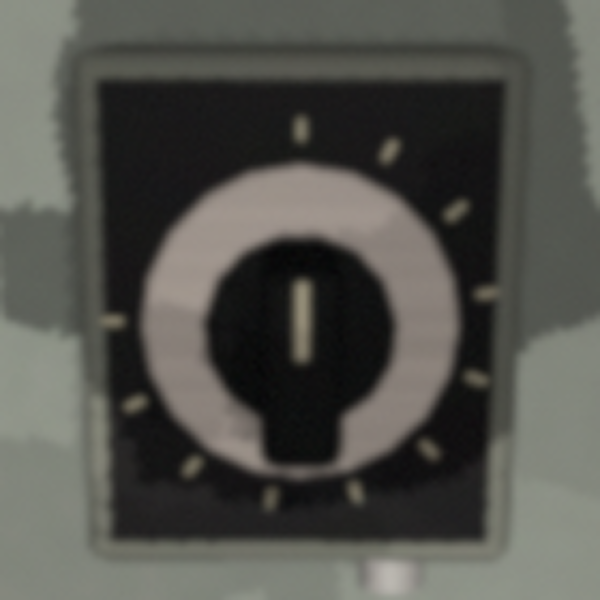

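```bash
python3 - <<'E'
from cell import manip
from h import *
a=[.4185,.3148]
manip.move_l(a+[.11],att(19.3),max_speed=.12); manip.move_l(a+[.066],max_speed=.06); st(manip,"at knob")
manip.command_gripper(.0,force=25); st(manip,"gripped")
q=manip.read_state()["joint_pos"].copy(); q0=q.copy(); q[5]+=np.pi/2
manip.move_joints(q); st(manip,"turned"); print(manip.read_state()["joint_pos"]-q0, manip.read_state()["ft_torque"].round(3))
snap(manip,"wrist","wK2")
manip.command_gripper(.05); st(manip,"open")
manip.move_l(a+[.19],max_speed=.15); st(manip)
snap(manip,"wrist","wK3"); snap(manip,"top","tF"); snap(manip,"scene","sF")
E
python3 - <<'E'
from h import *
im,_,_=load("tF"); a=cv2.resize(im[90:290,160:460],None,fx=2.66,fy=2.66,interpolation=cv2.INTER_CUBIC); cv2.imwrite("pics/tFb.png",a)
E
```

```text
at knob t 48.51 tcp [0.4187 0.3149 0.0662] F [ 0.3  0.5 -0.1] w 0.05
gripped t 48.92 tcp [0.4192 0.314  0.0666] F [ 1.9 -5.   4.7] w 0.0137
turned t 50.32 tcp [0.4192 0.3136 0.0666] F [ 0.9 -3.6  3.3] w 0.0135
[-1.99871324e-04 -9.85534231e-05 -1.58894139e-04  3.04213057e-04
 -6.39888111e-04  1.57003058e+00] [-0.792 -0.04   0.014]
open t 50.81 tcp [0.4192 0.3143 0.0665] F [ 0.1  0.1 -0.2] w 0.0499
 t 51.78 tcp [0.4179 0.3145 0.1891] F [ 0.2  0.6 -0.8] w 0.0502
```

View pics/wK3.png

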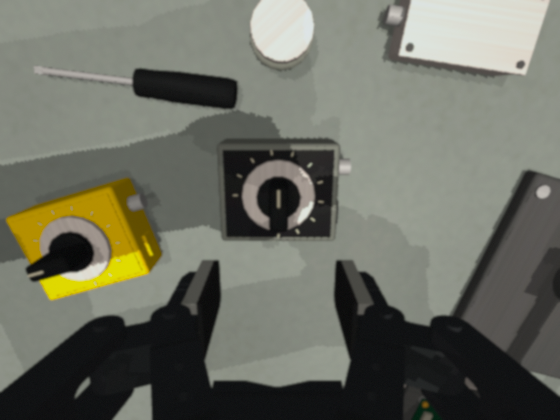

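View pics/sF.png

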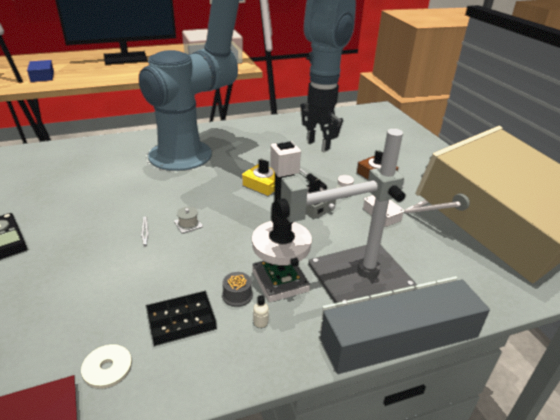

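View pics/tFb.png

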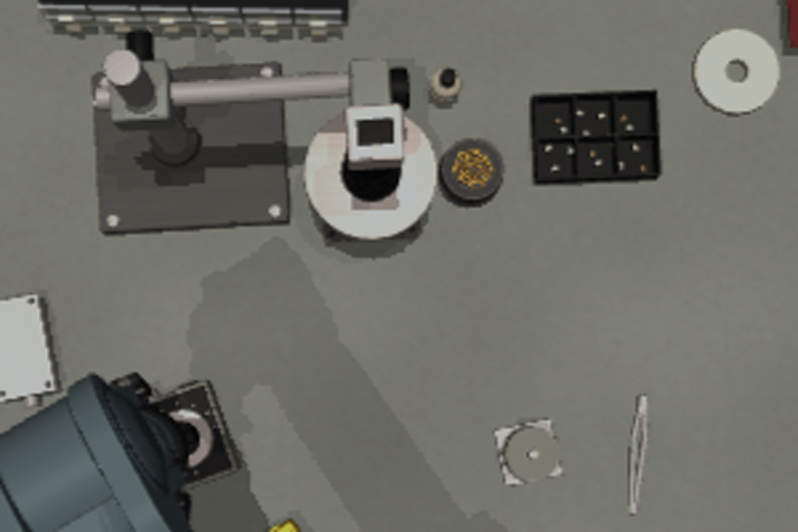

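```bash
python3 - <<'E'
from h import *
im,_,_=load("sF"); a=cv2.resize(im[240:310,240:350],(800,509),interpolation=cv2.INTER_CUBIC); cv2.imwrite("pics/sFc.png",cv2.convertScaleAbs(a,alpha=1.4,beta=20))
E
```

```text
(no output)
```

View pics/sFc.png

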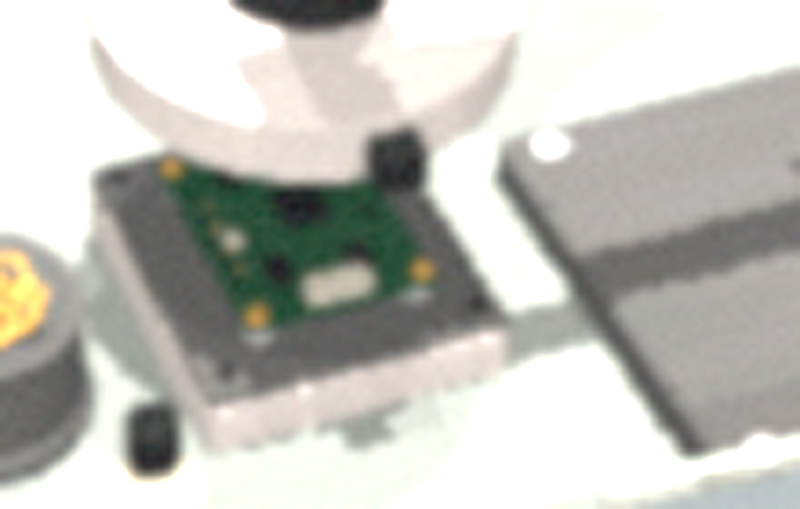

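```bash
python3 - <<'E'
from h import *
im,_,c=load("sF"); f=lambda u,v:(240+u/7.273,240+v/7.273)
r=lambda u,v,z: ray(c,*f(u,v),z)
s=r(550,145,.02); L=s[:2]+.019*ux(3)-.1*uy(3)
for q in ([r(118,178,.026),r(474,304,.026),r(227,371,.026)],[r(172,168,.034),r(423,269,.034),r(256,315,.034)]):
    m=(q[0]+q[1])[:2]/2; e=q[2]-q[0]
    print("rel lens",((m-L)@ux(3)).round(4),((m-L)@uy(3)).round(4),"yaw",np.degrees(np.arctan2(e[1],e[0])).round(2))
E
```

```text
rel lens -0.0012 -0.0004 yaw 3.64
rel lens -0.0024 0.0008 yaw 3.13
```

The scene view puts the holder within about 2 mm of the lens point and square within 1°. Handing in.

```bash
python3 -c "
from cell import manip
print(manip.read_state()['time_s']); print(manip.hand_in())"
```

```text
51.9333
the job is handed in; nothing more can be done
None
```

The holder now stands below the lens and the dimmer is turned about a quarter turn clockwise. I handed the job in at 51.9 s. No verdict is reported back.

**Pushing the holder:** I pushed it in three slow stages with two fingers low on its side, and it never left the bench.
- First away from the robot, to clear the tweezers and square it up.
- Then left, between the reel and the pot and tray.
- Then in between the pot and the foot, with the tool tilted to stay clear of the ring light.

**Dimmer:** I gripped the knob of the grey lamp box, turned it 90°, let go and rose clear.

**Last checks:**
- **Position along the stand:** the gap from the holder's near face to the foot's front edge was 24.8 mm in wrist depth, against a goal of 25. The scene camera put the board's middle 1–2.5 mm short of the lens.
- **Sideways and squareness:** the scene camera gave within 1 mm sideways. Both views put the holder square within about 0.7°.
- **Knob:** the wrist picture shows the bar a quarter turn from where it started.
- **Loose things:** the tweezers, bottle, jar, screwdriver and case look unmoved in the last pictures.

**Disagreements:**
- My first lens estimate was about 4 mm too close, because I had assumed the wrong distance from the foot's screws to its front edge. The later depth check showed this, and one short extra push corrected it.
- During the pushes away from the robot the fingers also pressed down by about 5 N, for a total push of roughly 8 N instead of 3 N. I saw no tilt in the pictures.

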